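Lock the coffee grinder's burr with its hex key

TASK

The coffee grinder has been cleaned but its burr is not locked yet. Take the hex key by its T-handle out of the wooden stand, lower it down the grinder's throat, turn it under light pressure until it drops into the hidden hex socket, then turn it clockwise (seen from above) as far as it goes. Put the key back upright in its hole in the stand, never force it, and leave the other things where they are.

Things in the scene. Friction and masses are not known exactly. Their poses are not given: they have to be found in the camera images.
- grinder: aluminium coffee grinder without its hopper, fixed to the worktop; body 156 x 118 mm (x, y) and 138 mm high, on it a round steel burr housing 88 mm across. Origin: centre of the underside; z up, -x is the front with the black drawer. The throat is on its vertical axis
- throat (a point): middle of the throat's rim, top of the burr housing, 174 mm above the worktop. Down from here: funnel 52 mm wide, narrowing to 28.6 mm at 14 mm depth; round bore 28.6 mm wide to 22 mm depth; then the burr lock's hex socket, 25.2 mm across flats, floor at 34 mm depth. How its flats are turned is told neither by this pose nor by the joint
- burr_lock (a joint): rotation of the burr lock (hub with the hex socket) about the throat's vertical axis, rad: 0 = open, grows when turned clockwise seen from above, 0.95 = hard stop, locked. Starts between 0 and 0.2. Friction of about 0.22 N m holds it where it is left. The flats stand at another, unknown angle in every start
- key: T-handle hex key, about 0.3 kg: steel hex shank 24 mm across flats (27.7 over corners), 80 mm long, across its top a black handle bar 92 mm long (key x), 28 wide (key y), 24 high (80 to 104 mm above the tip). Origin: middle of the flat tip; z up to the handle. Two shank corners point along the bar. Starts upright in the stand, tip on the hole's floor
- stand: wooden block, fixed to the worktop, 140 x 64 mm (x, y), top 58 mm above the worktop. It holds the key in its hole 34 mm from the middle towards -x and a small steel tamper, fixed, top at 89 mm, 38 mm from the middle towards +x. Origin: centre of the underside, z up
- stand_hole (a point): middle of the mouth of the key's round hole in the stand, 33 mm wide, 42 mm deep, chamfered 3 mm, 58 mm above the worktop
- hopper: clear bean hopper with black lid, 122 mm high, bystander. Origin: centre of the underside
- moka_pot: moka pot, 174 mm high, bystander. Origin: underside
- mug: spotted mug, 91 mm high, bystander. Origin: underside
- spoon: steel spoon lying flat, 188 mm long, bystander. Origin: underside
- honey_jar: honey jar, 110 mm high, bystander. Origin: underside
- spice_jar: spice jar with red cap, 106 mm high, bystander. Origin: underside

How it is judged:
On the way, in this order (a step that is already met when the one before it is completed fails the run):
1. the key has dropped into the burr lock's hex socket (z of key in the frame of throat below -0.026 m and horizontal distance between key and throat below 0.003 m and angle between key's own z axis and vertical below 0.12 rad), for 0.1 s.
2. the key, home in the socket, has turned the burr lock clockwise to its stop (value of joint burr_lock above 0.87 rad and z of key in the frame of throat below -0.028 m and horizontal distance between key and throat below 0.003 m), for 0.1 s.
At the end, for the whole second after the job is handed in: the burr lock is turned to its stop (within 0.08 rad) and the key is let go, at rest and upright (within 0.2 rad), its tip within 6 mm of the floor of its hole in the stand (value of joint burr_lock above 0.87 rad and horizontal distance between key and stand_hole below 0.008 m and z of key in the frame of stand_hole below -0.036 m and angle between key's own z axis and vertical below 0.2 rad and linear speed of key below 0.02 m/s); the robot touches nothing.
It fails at once if the key pressed hard (more than 20 N) on the burr lock while it has not dropped into the socket (contact force between key and burr_lock above 20 N and z of key in the frame of throat above -0.0235 m).
It fails at once if the key wrenched or jammed in the socket (more than 100 N) (contact force between key and burr_lock above 100 N).
It fails at once if the key forced against the grinder's throat (more than 40 N) (contact force between key and grinder above 40 N).
It fails at once if a bystander moved by more than 30 mm (distance of any of hopper, moka_pot, mug, spice_jar, spoon, honey_jar from where it was at the start of the episode above 0.03 m).
It also fails if it takes over 61 s, if anything falls off the work surface, if the arm or the gripper's body presses on something with over 40 N, if the wrist force passes 120 N, or if a joint passes its speed limit or range.

ROBOT

A 6-joint arm with a two-finger parallel gripper is mounted at the origin on a cart in front of the work surface, level with it; the furniture and walls round the work are solid. World frame = base frame: x ahead of the robot, y to its left, z up, the work surface at z = 0. Lengths are in m, angles in rad, forces in N, time in s.
With the tool pointing down it reaches from about 0.35 to 0.925 m from the base axis. Payload 6.4 kg.
Tool frame: the origin (TCP) lies on the centre line of the jaws, within the pads' length; the fingertips stand 17 mm ahead of it and the grasp point (between the pads) lies 2 mm behind it (tips_ahead is the distance from the TCP to the fingertips, in m); z points along the fingers, y is the line along which they close (so a half turn about z gives the same grasp; the last joint's range is limited). The gripper opens to 85 mm and grips with 20 to 120 N. Pads are 22 mm wide; open, the fingers measure 114 mm over their backs; the gripper's body (76 mm by 85 mm) begins 54 mm behind the grasp point. The pads swing forward as they close: fully open they stand 13 mm farther back than shut.
Start: joints at [-1.278, 0.245, 1.558, -0, 1.339, -0.174], TCP at [0.293, -0.58, 0.248] pointing down, gripper open.
Joint ranges: [-3.13, 3.13], [-1.02, 2.26], [0.13, 2.54], [-0.95, 4.09], [0.21, 2.88], [-2.74, 2.74]. Speed limits (rad/s): [2.57, 2.57, 3.14, 3.14, 3.14, 3.14].

INTERFACE

Orientations are given as a unit quaternion [w, x, y, z].
In Python, from station import * gives the robot as it stands. The module is installed in compiled form; this text tells all that it offers.
- The arm moves only by the shell command python3 -m inch 'ROWS' [OPENING] [FORCE]. ROWS is JSON, one flat list of numbers, 4 for each row, row after row: the shift along the tool's x, y, z in cm, then the turn about the tool's z in rad. In form: [x, y, z, turn, x, y, z, turn, ...]. A call has exactly 10 rows; each row is the pose to reach, as a shift and turn from the pose commanded when the call began, along the tool's axes at that moment; what a row does not reach only later rows make up. A row lasts 1/10 s, in which the tool goes at most 50 mm and 8.59 degrees, less where a joint would pass 70% of its speed; a pose out of reach is approached as far as the arm can. A call with a gripper value outside its range is refused whole. OPENING is the opening, from -1 (shut) to 1 (fully open), so that 0 is half open, set as the call begins (- or left out, the last holds). The fingers move at their own pace and stop on an object; FORCE is the grip in N (left out, the last holds). Time passes only in rows, so rows that repeat a pose let the fingers close, or fill a call up. It gives the time, the measured TCP pose, the force, the opening and the grip force at its end, in the units of the state.
- sense(): the state, without advancing time (a new reading comes with each control period).
- capture(name): name is "scene" or "top" or "wrist"; returns (picture, depth): 480x640x3 uint8, red, green, blue; 480x640 float32, m along the optical axis (not along the pixel's ray), 0 where there is no reading.
- camera_info(name): a dict with "K" (3x3 intrinsics, pixels), "pose" (4x4, takes a point from camera to world coordinates); the wrist camera has in their place "mount" (4x4, takes a point from camera to tool coordinates, whose origin is the TCP and whose axes are the flange's). Camera axes: x right, y down, z forward; pixel columns grow to the right and rows downward; lengths in m; the calibration is good to about 2 mm. A picture is of the moment at which its call begins: read the wrist's pose just before it. camera_info takes no time and is no camera call.
- close_job(): hands the job in; it is judged then, once.
The state is a dict: "clock": time; "joint_positions": joint angles; "joint_vel": joint speeds; "joint_torque": joint torques, N m; "tool_pos": TCP position; "tool_rot": TCP orientation; "contact_force": force on the tool from outside, world axes, zero at the start; "wrist_torque": the same for the moment, N m; "gripper_width": opening from 0.0 (shut) to 1.0 (fully open); "grip_force": force on a finger pad.
Only numpy, scipy, OpenCV 4.12 (cv2) and the standard library are available. Lean on these libraries where they do the work, as an engineer would, in place of code of your own. Each camera call takes 0.05 s, during which the arm holds its last target. There are 200 camera calls.

## Working session

There is one attempt and no reset: what is moved stays moved. The work goes in short steps, Python scripts to look and compute and a shell command to move; the robot and the scene stay as the last step left them, time stands still between calls to the robot, and variables do not carry over. Pictures are saved under pics/ and viewed, at most 10 in all, crops included, and the job is handed in when it is done.

```bash
mkdir -p pics; cat > h.py <<'E'
from station import *
import numpy as np, cv2
from scipy.spatial.transform import Rotation as R
def tool():
    s=sense(); q=s["tool_rot"]; T=np.eye(4); T[:3,:3]=R.from_quat([q[1],q[2],q[3],q[0]]).as_matrix(); T[:3,3]=s["tool_pos"]; return T
def cloud(name):
    T=tool(); im,d=capture(name); c=camera_info(name); K=np.array(c["K"])
    P=np.array(c["pose"]) if "pose" in c else T@np.array(c["mount"])
    v,u=np.mgrid[:480,:640]
    p=np.stack([(u-K[0,2])/K[0,0]*d,(v-K[1,2])/K[1,1]*d,d],-1)@P[:3,:3].T+P[:3,3]
    p[d==0]=np.nan
    return im,p,P,K
def save(im,n): cv2.imwrite("pics/"+n,im[...,::-1])
E
python3 - <<'E'
from h import *
print(sense()); print(tool().round(3))
for n in("top","scene"):
    im,p,P,K=cloud(n); save(im,n+".png"); np.savez("/tmp/"+n,im=im,p=p,P=P,K=K); print(n,P.round(3),K)
print(camera_info("wrist"))
E
```

```text
{'clock': 0.0, 'joint_positions': array([-1.27809647e+00,  2.45825620e-01,  1.55904188e+00, -5.22976761e-06,
        1.33870987e+00, -1.74064536e-01]), 'joint_vel': array([ 1.66777433e-03, -1.18309939e-05, -1.07319630e-03,  1.43254251e-04,
       -3.81832266e-04, -1.70626637e-03]), 'joint_torque': array([ 1.74479396e-04, -4.29504347e+01, -3.26133478e+01, -1.34059646e-04,
        5.24565650e-03,  9.12421882e-06]), 'tool_pos': array([ 0.29236612, -0.57993174,  0.24715793]), 'tool_rot': array([-9.90460924e-04,  9.72889144e-01,  2.31269817e-01, -6.13694880e-05]), 'contact_force': array([-0.26872973,  0.29404454, -0.4950643 ]), 'wrist_torque': array([-0.02218167,  0.00734547,  0.00308336]), 'grip_force': 0.0, 'gripper_width': 0.9998637483909701}
[[ 0.893  0.45  -0.001  0.292]
 [ 0.45  -0.893  0.002 -0.58 ]
 [ 0.    -0.002 -1.     0.247]
 [ 0.     0.     0.     1.   ]]
top [[ 0.021 -0.997  0.079  0.444]
 [-1.    -0.022 -0.004 -0.016]
 [ 0.005 -0.079 -0.997  1.288]
 [ 0.     0.     0.     1.   ]] [[552.03733217   0.         318.90483735]
 [  0.         552.03733217 236.97626003]
 [  0.           0.           1.        ]]
scene [[-0.451 -0.584  0.675 -0.268]
 [-0.892  0.285 -0.349  0.393]
 [ 0.011 -0.76  -0.65   0.919]
 [ 0.     0.     0.     1.   ]] [[449.81580266   0.         319.10003197]
 [  0.         449.81580266 246.17424189]
 [  0.           0.           1.        ]]
{'K': array([[346.59933848,   0.        , 325.17967775],
       [  0.        , 346.59933848, 243.92906944],
       [  0.        ,   0.        ,   1.        ]]), 'mount': array([[ 3.19707435e-04, -9.56032399e-01, -2.93260890e-01,
         7.49216392e-02],
       [ 9.99998102e-01,  8.69239090e-04, -1.74354618e-03,
         7.05856003e-04],
       [ 1.92180047e-03, -2.93259776e-01,  9.56030863e-01,
        -1.26374176e-01],
       [ 0.00000000e+00,  0.00000000e+00,  0.00000000e+00,
         1.00000000e+00]])}
```

View pics/top.png

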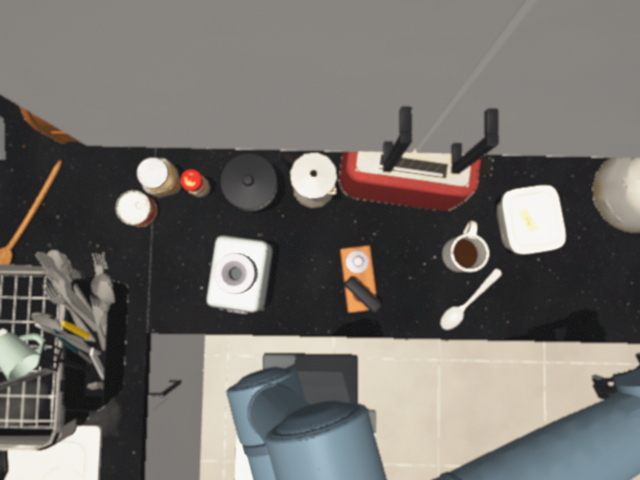

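View pics/scene.png

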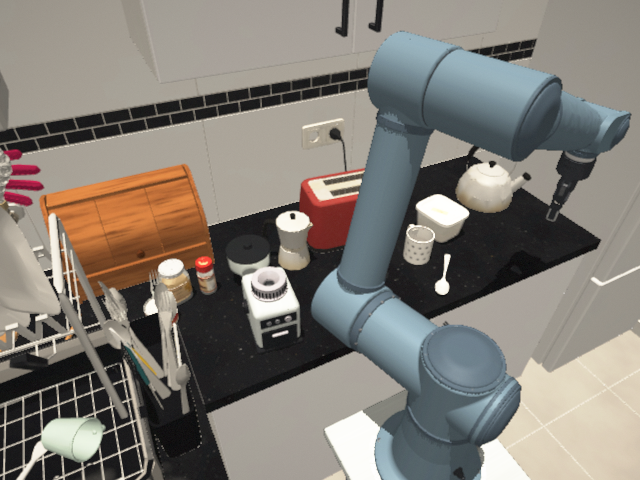

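The top view shows the grinder throat at about (236,272), the stand at (358,278) with the key bar at (362,293) and the tamper at (357,260). The scene view agrees; there the arm hides the stand.

```bash
python3 - <<'E'
from h import *
D=np.load("/tmp/top.npz"); im,p=D["im"].astype(int),D["p"]
def rep(n,m):
    q=p[m]; v,u=np.nonzero(m); r=cv2.minAreaRect(q[:,:2].astype(np.float32)); print(n,len(q),q.mean(0).round(4),"rect",np.round(r[0],4),np.round(r[1],4),round(r[2],1),"z",np.percentile(q[:,2],[5,50,95]).round(4))
B=np.zeros(p.shape[:2],bool); S=B.copy(); S[235:325,330:390]=1
z=p[...,2]
rep("bar",S&(z>.105)&(z<.135)); rep("standtop",S&(z>.05)&(z<.066)); rep("tamper",S&(z>.08)&(z<.1)&(np.mgrid[:480,:640][0]<275))
G=B.copy(); G[225:325,195:285]=1
rep("ring",G&(z>.167)); rep("body",G&(z>.128)&(z<.145))
E
```

```text
bar 571 [ 0.418  -0.1141  0.1183] rect [ 0.4179 -0.1149] [0.0914 0.0285] 46.5 z [0.1129 0.1185 0.1227]
standtop 952 [ 0.4534 -0.1084  0.0579] rect [ 0.4517 -0.1099] [0.1401 0.0647] 8.1 z [0.0537 0.0578 0.0628]
tamper 99 [ 0.4891 -0.104   0.0875] rect [ 0.4896 -0.1042] [0.0222 0.0241] 88.7 z [0.0833 0.0875 0.0914]
ring 947 [0.4568 0.1511 0.173 ] rect [0.4568 0.151 ] [0.0804 0.0798] 46.6 z [0.1688 0.173  0.1766]
body 2336 [0.4558 0.1477 0.1364] rect [0.4573 0.1508] [0.1105 0.1484] 83.5 z [0.1306 0.1365 0.1417]
```

```bash
python3 -m inch '[3,-3.4,0,-0.03,6,-6.8,0,-0.07,9.3,-10.3,0,-0.1,12.6,-14,0,-0.14,16,-17.6,0,-0.18,19.2,-21.3,0,-0.22,22.5,-25,0,-0.26,26,-29,0,-0.3,29.2,-32.5,0,-0.33,32.2,-35.9,0,-0.345]' 1; python3 -m inch '[32.2,-35.9,0,-0.345,0,0,0,0,0,0,0,0,0,0,0,0,0,0,0,0,0,0,0,0,0,0,0,0,0,0,0,0,0,0,0,0,0,0,0,0]' >/dev/null & sleep 0; wait; python3 -c "
from h import *
print(tool().round(4),sense()['joint_positions'].round(3),sense()['clock'])"
```

```text
clock: 1.1
tool_pos: [0.4184, -0.1127, 0.2481]
tool_rot: [-0.0, 0.919, 0.395, 0.0]
contact_force: [2.2, -0.2, 0.4]
gripper_width: 1.001
grip_force: 0.0
[[ 0.6884  0.7253  0.      0.4185]
 [ 0.7253 -0.6884 -0.     -0.1151]
 [-0.      0.     -1.      0.2483]
 [ 0.      0.      0.      1.    ]] [-0.531 -0.293  2.086 -0.     1.349  0.228] 2.1
```

The second call's first row was careless, but the arm returned to the target. Next, a close check with the wrist camera.

```bash
python3 - <<'E'
from h import *
im,p,P,K=cloud("wrist"); save(im,"w1.png"); T=tool()
z=p[...,2]; xy=p[...,:2]
d=np.hypot(xy[...,0]-.418,xy[...,1]+.115)
for n,m in(("bar",(z>.108)&(z<.13)&(d<.06)),("stand",(z>.05)&(z<.066)&(d<.13))):
    q=p[m]; r=cv2.minAreaRect(q[:,:2].astype(np.float32)); print(n,len(q),q.mean(0).round(4),r,np.percentile(q[:,2],[5,50,95]).round(4))
print(T[:3,3])
E
```

```text
bar 3990 [ 0.421  -0.1121  0.1195] ((0.4189767837524414, -0.11401104927062988), (0.08978180587291718, 0.027749886736273766), 47.263450622558594) [0.1149 0.12   0.1215]
stand 5200 [ 0.4582 -0.1074  0.0586] ((0.4517178535461426, -0.11014622449874878), (0.14049215614795685, 0.0642891526222229), 8.231818199157715) [0.0573 0.0586 0.0598]
[ 0.41847293 -0.1150501   0.24831069]
```

View pics/w1.png

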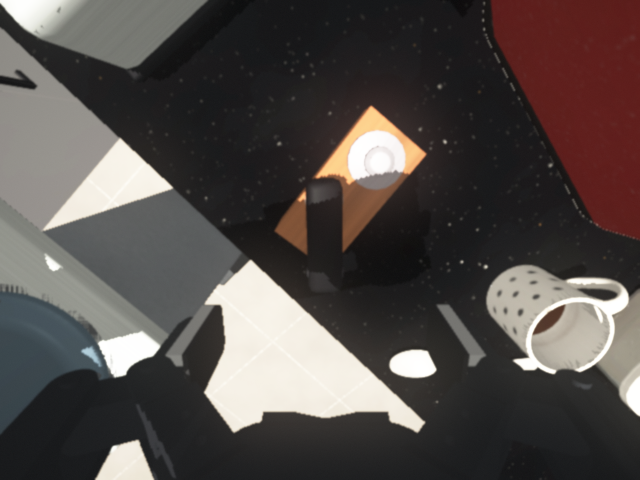

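The wrist view shows the bar at (325,235) between the jaws' sides, and its measured centre agrees with the tool. Descending and gripping.

```bash
python3 -m inch '[0,0,3,0,0,0,6,0,0,0,9,0,0,0,11,0,0,0,12.5,0,0,0,13.5,0,0,0,14.2,0,0,0,14.2,0,0,0,14.2,0,0,0,14.2,0]' 1; python3 -m inch '[0,0,0,0,0,0,0,0,0,0,0,0,0,0,0,0,0,0,0,0,0,0,0,0,0,0,0,0,0,0,0,0,0,0,0,0,0,0,0,0]' -1 70
```

```text
clock: 3.15
tool_pos: [0.4191, -0.1153, 0.1072]
tool_rot: [0.001, 0.919, 0.395, 0.001]
contact_force: [-0.3, -0.1, 0.5]
gripper_width: 0.998
grip_force: 0.0
clock: 4.15
tool_pos: [0.4187, -0.1151, 0.1066]
tool_rot: [0.0, 0.919, 0.395, 0.0]
contact_force: [-1.2, 0.9, 5.0]
gripper_width: 0.321
grip_force: 69.6
```

```bash
python3 -m inch '[0,0,-0.5,0,0,0,-1.5,0,0,0,-3,0,0,0,-5,0,0,0,-8,0,0,0,-11,0,0,0,-14,0,0,0,-17,0,0,0,-19,0,0,0,-20,0]'; python3 -m inch '[0,0,0,0,1.5,-1,0,-0.1,4,-2.8,0,-0.2,7,-5,0,-0.3,10,-7.1,0,-0.4,12,-8.5,0,-0.5,13.5,-9.6,0,-0.6,14,-10,0,-0.6,14,-10,0,-0.6,14,-10,0,-0.6]'
python3 - <<'E'
from h import *
im,p,P,K=cloud("wrist"); save(im,"w2.png"); T=tool(); np.savez("/tmp/w2",im=im,p=p,T=T,P=P,K=K)
z=p[...,2]; d=np.hypot(p[...,0]-.4568,p[...,1]-.151)
def rep(n,q):
    r=cv2.minAreaRect(q[:,:2].astype(np.float32)); print(n,len(q),q.mean(0).round(4),np.round(r[0],4),np.round(r[1],4),r[2],np.percentile(q[:,2],[5,50,95]).round(4))
rep("ring",p[(z>.168)&(z<.18)&(d<.06)])
t=(p-T[:3,3])@T[:3,:3]
m=(abs(t[...,0])<.07)&(abs(t[...,1])<.02)&(t[...,2]>-.02)&(t[...,2]<.02)
q=t[m]; rep("bar_tool",q); print(np.percentile(q[:,0],[0,1,50,99,100]).round(4),np.percentile(q[:,1],[1,99]).round(4),sense()["contact_force"],sense()["joint_positions"],T.round(4))
E
```

```text
clock: 5.15
tool_pos: [0.4189, -0.1152, 0.3086]
tool_rot: [0.001, 0.919, 0.395, 0.001]
contact_force: [0.3, 0.0, -2.2]
gripper_width: 0.315
grip_force: 69.1
clock: 6.15
tool_pos: [0.442, 0.0549, 0.3055]
tool_rot: [-0.0, 0.762, 0.648, -0.001]
contact_force: [-0.3, -1.0, -3.2]
gripper_width: 0.316
grip_force: 69.1
ring 8628 [0.4571 0.1532 0.1739] [0.4569 0.1514] [0.0803 0.0803] 34.71920394897461 [0.1696 0.1744 0.1758]
bar_tool 15410 [ 0.0114  0.0003 -0.0121] [ 0.0055 -0.    ] [0.0809 0.0398] 1.2995421886444092 [-0.0148 -0.0132 -0.0052]
[-0.0353 -0.0302  0.0112  0.0454  0.0458] [-0.0182  0.0185] [-0.51453676 -0.50399969 -3.22172804] [-1.32301525e-01 -3.05411624e-01  1.99099785e+00 -3.37416358e-04
  1.45691759e+00  2.88893970e-02] [[ 1.605e-01  9.870e-01 -9.000e-04  4.421e-01]
 [ 9.870e-01 -1.605e-01 -2.000e-04  5.470e-02]
 [-4.000e-04 -9.000e-04 -1.000e+00  3.058e-01]
 [ 0.000e+00  0.000e+00  0.000e+00  1.000e+00]]
```

View pics/w2.png

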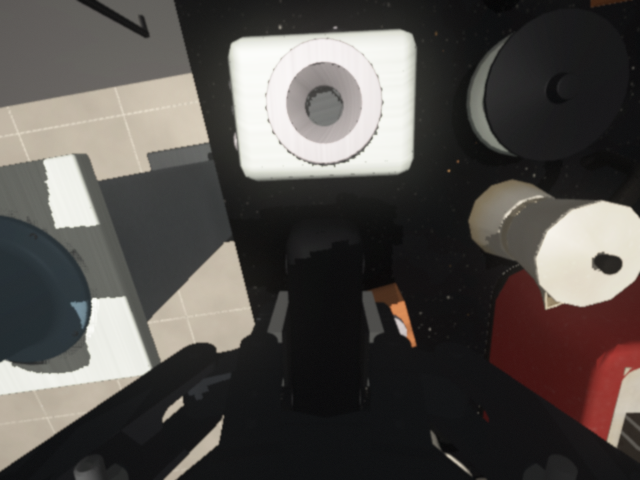

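Throat at about (324,103), and the key is held centrally. I'll crop the bore for hints about the flats, and check the key's tilt in the grip.

```bash
python3 - <<'E'
from h import *
D=np.load("/tmp/w2.npz"); im,p,T=D["im"],D["p"],D["T"]
c=cv2.resize(im[60:150,270:380],None,fx=6,fy=6,interpolation=cv2.INTER_CUBIC); c=np.clip(c.astype(float)*1.3,0,255).astype(np.uint8); save(c,"c2.png")
t=(p-T[:3,3])@T[:3,:3]
m=(t[...,0]<.04)&(t[...,0]>.014)&(abs(t[...,1])<.009)&(t[...,2]>-.018)&(t[...,2]<.0)
q=t[m]; A=np.c_[q[:,:2],np.ones(len(q))]; print(len(q),np.linalg.lstsq(A,q[:,2],rcond=None)[0])
for a in np.arange(.014,.047,.004):
    s=q[(q[:,0]>a)&(q[:,0]<a+.004)]; print(round(a,3),len(s),np.median(s[:,2]).round(4) if len(s) else 0)
E
```

```text
3537 [ 0.00598989  0.00214415 -0.01388385]
0.014 503 -0.0137
0.018 508 -0.0138
0.022 524 -0.0138
0.026 547 -0.0138
0.03 557 -0.0137
0.034 578 -0.0137
0.038 320 -0.0135
0.042 0 0
0.046 0 0
```

View pics/c2.png

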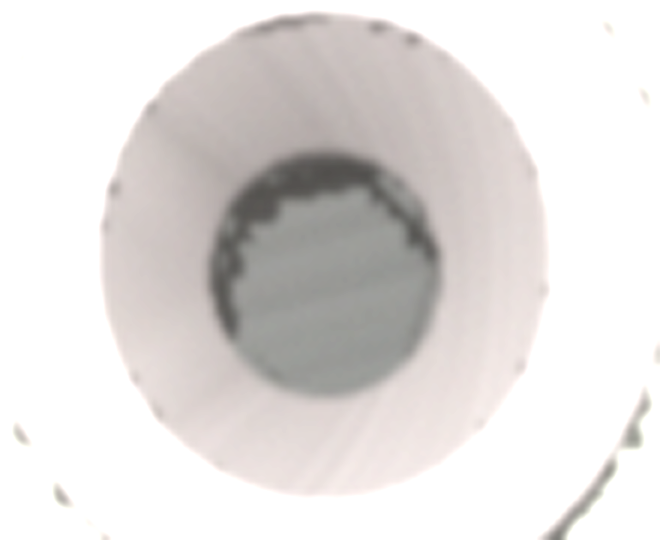

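The crop shows parts of the socket floor's hexagon: a top edge from (245,205) to (370,185) and a right edge down to (435,250). That puts the flats roughly +0.35 rad (mod 60°) from the current yaw. I'll approach at +0.1 and sweep clockwise.

```bash
python3 -m inch '[1,0,0,0,3,0,0,0,5.5,0,0,0.05,8,0,0,0.1,9.4,-0.1,0,0.1,9.8,-0.1,0,0.1,9.8,-0.1,1,0.1,9.8,-0.1,2.5,0.1,9.8,-0.1,3,0.1,9.8,-0.1,3,0.1]'; python3 -m inch '[0,0,0,0,0,0,0,0,0,0,0,0,0,0,0,0,0,0,0,0,0,0,0,0,0,0,0,0,0,0,0,0,0,0,0,0,0,0,0,0]'
python3 - <<'E'
from h import *
T=tool();print(T.round(4)); print(((np.array([.457,.1517,.2425])-T[:3,3])@T[:3,:3]*100).round(2), sense()["contact_force"],sense()["wrist_torque"])
E
```

```text
clock: 7.2
tool_pos: [0.4559, 0.1517, 0.2742]
tool_rot: [-0.001, 0.793, 0.609, -0.002]
contact_force: [0.1, -0.6, -3.0]
gripper_width: 0.316
grip_force: 69.1
clock: 8.2
tool_pos: [0.4568, 0.1524, 0.2763]
tool_rot: [-0.0, 0.792, 0.61, -0.0]
contact_force: [0.9, -0.7, -2.9]
gripper_width: 0.319
grip_force: 69.1
[[ 0.256   0.9667 -0.      0.4568]
 [ 0.9667 -0.256  -0.      0.1524]
 [-0.     -0.     -1.      0.2763]
 [ 0.      0.      0.      1.    ]]
[-0.06  0.03  3.38] [ 0.93222397 -0.65212417 -2.91521448] [ 0.00096055  0.03771787 -0.01283936]
```

```bash
python3 -m inch '[-0.05,0,0.3,0,-0.05,0,0.6,0,-0.05,0,0.9,0,-0.05,0,1.2,0,-0.05,0,1.5,0,-0.05,0,1.7,0,-0.05,0,1.9,0,-0.05,0,2.1,0,-0.05,0,2.2,0,-0.05,0,2.2,0]'
python3 - <<'E'
from h import *
for i in range(4):
    capture("wrist"); s=sense(); print(s["tool_pos"].round(4),s["contact_force"].round(2),s["wrist_torque"].round(3))
E
```

```text
clock: 9.2
tool_pos: [0.4566, 0.1518, 0.2541]
tool_rot: [-0.0, 0.793, 0.61, -0.0]
contact_force: [-0.1, 0.1, -2.0]
gripper_width: 0.32
grip_force: 69.1
[0.4567 0.1519 0.2543] [ 0.17 -0.11 -2.19] [-0.012 -0.055 -0.003]
[0.4568 0.1519 0.2544] [ 0.06  0.48 -2.19] [0.016 0.008 0.017]
[0.4568 0.1519 0.2544] [-0.13  0.52 -1.87] [ 0.016 -0.023  0.01 ]
[0.4568 0.1519 0.2544] [ 0.23 -0.31 -2.61] [ 0.054 -0.021 -0.032]
```

```bash
python3 -m inch '[0,0,0.1,0,0,0,0.2,0,0,0,0.3,0,0,0,0.4,0,0,0,0.5,0,0,0,0.6,0,0,0,0.65,0,0,0,0.7,0,0,0,0.7,0,0,0,0.7,0]'
python3 - <<'E'
from h import *
for i in range(3):
    capture("wrist"); s=sense(); print(s["tool_pos"].round(4),s["contact_force"].round(2),s["wrist_torque"].round(3))
E
```

```text
clock: 10.4
tool_pos: [0.4567, 0.1519, 0.2473]
tool_rot: [0.0, 0.792, 0.61, -0.0]
contact_force: [-0.7, 0.8, -1.9]
gripper_width: 0.315
grip_force: 69.1
[0.4567 0.1519 0.2473] [-0.21  0.29 -3.17] [-0.033  0.033  0.002]
[0.4568 0.1519 0.2474] [ 0.46 -0.22 -1.61] [-0.019 -0.034  0.035]
[0.4567 0.1519 0.2473] [ 0.12 -0.43 -2.37] [ 0.057 -0.007  0.006]
```

```bash
python3 -m inch '[0,0,0.05,0,0,0,0.1,0,0,0,0.15,0,0,0,0.2,0,0,0,0.25,0,0,0,0.3,0,0,0,0.35,0,0,0,0.4,0,0,0,0.43,0,0,0,0.45,0]'
python3 - <<'E'
from h import *
for i in range(3):
    capture("wrist"); s=sense(); print(s["tool_pos"].round(4),s["contact_force"].round(2),s["wrist_torque"].round(3))
E
```

```text
clock: 11.55
tool_pos: [0.4567, 0.1519, 0.2428]
tool_rot: [0.0, 0.792, 0.61, 0.0]
contact_force: [0.6, 0.8, -2.3]
gripper_width: 0.316
grip_force: 69.1
[0.4567 0.1519 0.2428] [ 0.11  0.48 -2.22] [-0.05   0.029  0.022]
[0.4567 0.1519 0.2428] [-0.01 -0.01 -2.54] [ 0.018 -0.019 -0.032]
[0.4567 0.1519 0.2428] [ 0.23  1.06 -2.7 ] [-0.019  0.008 -0.016]
```

```bash
python3 -m inch '[0,0,0.01,0,0,0,0.02,0,0,0,0.03,0,0,0,0.04,0,0,0,0.05,0,0,0,0.06,0,0,0,0.07,0,0,0,0.08,0,0,0,0.09,0,0,0,0.1,0]'
python3 - <<'E'
from h import *
for i in range(3):
    capture("wrist"); s=sense(); print(s["tool_pos"].round(4),s["contact_force"].round(2),s["wrist_torque"].round(3))
E
```

```text
clock: 12.7
tool_pos: [0.4568, 0.1519, 0.2421]
tool_rot: [0.0, 0.792, 0.61, 0.0]
contact_force: [-1.3, -0.1, 0.9]
gripper_width: 0.311
grip_force: 69.6
[0.4569 0.1519 0.2421] [-1.46 -0.07  0.54] [ 0.057  0.239 -0.044]
[0.4569 0.1519 0.2421] [-0.83 -0.69  0.82] [0.031 0.174 0.029]
[0.4569 0.1519 0.2421] [-1.06 -1.19  1.65] [-0.004  0.147  0.034]
```

```bash
python3 -m inch '[0,0,0.02,0,0,0,0.03,0.02,0,0,0.03,0.04,0,0,0.03,0.06,0,0,0.03,0.08,0,0,0.03,0.1,0,0,0.03,0.12,0,0,0.03,0.14,0,0,0.03,0.15,0,0,0.03,0.15]'
python3 - <<'E'
from h import *
for i in range(3):
    capture("wrist"); s=sense(); print(s["tool_pos"].round(4),s["contact_force"].round(2),s["wrist_torque"].round(3))
E
```

```text
clock: 13.85
tool_pos: [0.4566, 0.1519, 0.2414]
tool_rot: [-0.0, 0.836, 0.549, -0.0]
contact_force: [-0.2, -1.3, -1.7]
gripper_width: 0.319
grip_force: 69.2
[0.4566 0.1519 0.2414] [ 1.03 -1.2  -2.79] [-0.248 -0.16   0.011]
[0.4566 0.1519 0.2414] [ 0.11 -1.25 -1.61] [-0.261 -0.205  0.011]
[0.4566 0.1519 0.2414] [ 0.8  -1.75 -2.53] [-0.281 -0.181 -0.073]
```

```bash
python3 -m inch '[0,0,0.01,0.01,0,0,0.02,0.02,0,0,0.03,0.02,0,0,0.04,0.02,0,0,0.05,0.02,0,0,0.06,0.02,0,0,0.07,0.02,0,0,0.08,0.02,0,0,0.09,0.02,0,0,0.1,0.02]'
python3 - <<'E'
from h import *
for i in range(2):
    capture("wrist"); s=sense(); print(s["tool_pos"].round(4),s["contact_force"].round(2),s["wrist_torque"].round(3))
E
```

```text
clock: 15.0
tool_pos: [0.4567, 0.1519, 0.2405]
tool_rot: [-0.0, 0.841, 0.54, -0.0]
contact_force: [0.0, -0.2, -1.9]
gripper_width: 0.316
grip_force: 69.1
[0.4567 0.1519 0.2404] [ 0.57 -0.16 -2.3 ] [-0.023 -0.077  0.023]
[0.4567 0.1519 0.2404] [-1.06  0.05 -0.94] [-0.034 -0.016 -0.035]
```

The force stayed free past the hub's top face, so the key is in the socket. Lowering.

```bash
python3 -m inch '[0,0,0.05,0.01,0,0,0.13,0.02,0,0,0.21,0.03,0,0,0.29,0.03,0,0,0.37,0.03,0,0,0.45,0.03,0,0,0.53,0.03,0,0,0.61,0.03,0,0,0.69,0.03,0,0,0.75,0.03]'
python3 - <<'E'
from h import *
for i in range(2):
    capture("wrist"); s=sense(); print(s["tool_pos"].round(4),s["contact_force"].round(2),s["wrist_torque"].round(3),s["joint_positions"].round(2))
E
```

```text
clock: 16.1
tool_pos: [0.4567, 0.1518, 0.2329]
tool_rot: [0.0, 0.849, 0.528, 0.0]
contact_force: [1.0, -0.5, -2.4]
gripper_width: 0.315
grip_force: 69.2
[0.4567 0.1518 0.2329] [ 0.67  0.33 -2.78] [-0.104 -0.055  0.052] [ 0.08 -0.15  1.99 -0.    1.29  0.54]
[0.4567 0.1518 0.2329] [ 0.48 -0.1  -3.  ] [-0.086 -0.109 -0.031] [ 0.08 -0.15  1.99 -0.    1.29  0.54]
```

```bash
python3 -m inch '[0,0,0,0.06,0,0,0,0.12,0,0,0,0.18,0,0,0,0.24,0,0,0,0.3,0,0,0,0.36,0,0,0,0.42,0,0,0,0.48,0,0,0,0.54,0,0,0,0.6]'
python3 - <<'E'
from h import *
for i in range(2):
    capture("wrist"); s=sense(); print(s["tool_pos"].round(4),s["contact_force"].round(2),s["wrist_torque"].round(3),s["joint_positions"].round(3))
E
```

```text
clock: 17.2
tool_pos: [0.457, 0.1512, 0.233]
tool_rot: [0.001, 0.968, 0.252, 0.0]
contact_force: [0.8, -3.0, -1.3]
gripper_width: 0.316
grip_force: 69.2
[0.457  0.1512 0.233 ] [ 0.74 -2.8  -3.58] [-0.669 -0.287  0.149] [ 0.084 -0.147  1.993 -0.002  1.294  1.147]
[0.457  0.1513 0.233 ] [ 1.04 -4.2  -2.38] [-0.857 -0.346  0.098] [ 0.084 -0.147  1.993 -0.002  1.294  1.143]
```

```bash
python3 -m inch '[-0.02,0.03,0,0.02,-0.02,0.03,0,0.04,-0.02,0.03,0,0.06,-0.02,0.03,0,0.08,-0.02,0.03,0,0.1,-0.02,0.03,0,0.12,-0.02,0.03,0,0.14,-0.02,0.03,0,0.16,-0.02,0.03,0,0.18,-0.02,0.03,0,0.2]'
python3 - <<'E'
from h import *
for i in range(2):
    capture("wrist"); s=sense(); print(s["tool_pos"].round(4),s["contact_force"].round(2),s["wrist_torque"].round(3),s["joint_positions"].round(3))
E
```

```text
clock: 18.3
tool_pos: [0.4568, 0.1511, 0.233]
tool_rot: [0.001, 0.988, 0.155, 0.0]
contact_force: [2.0, -5.2, -2.5]
gripper_width: 0.319
grip_force: 69.3
[0.4568 0.1511 0.2331] [ 2.3  -5.42 -3.17] [-1.183 -0.516  0.157] [ 8.400e-02 -1.470e-01  1.993e+00 -1.000e-03  1.295e+00  1.345e+00]
[0.4568 0.1511 0.233 ] [ 1.06 -4.61 -2.56] [-1.173 -0.465  0.173] [ 8.400e-02 -1.470e-01  1.993e+00 -1.000e-03  1.295e+00  1.344e+00]
```

```bash
python3 -m inch '[0,0.04,0,0.02,0,0.05,0,0.03,0,0.05,0,0.05,0,0.05,0,0.06,0,0.05,0,0.08,0,0.05,0,0.1,0,0.05,0,0.11,0,0.05,0,0.12,0,0.05,0,0.13,0,0.05,0,0.14]'
python3 - <<'E'
from h import *
for i in range(2):
    capture("wrist"); s=sense(); print(s["tool_pos"].round(4),s["contact_force"].round(2),s["wrist_torque"].round(3),s["joint_positions"].round(3))
E
```

```text
clock: 19.4
tool_pos: [0.4568, 0.151, 0.233]
tool_rot: [0.0, 0.996, 0.085, -0.0]
contact_force: [1.7, -4.6, -1.8]
gripper_width: 0.318
grip_force: 69.4
[0.4568 0.151  0.233 ] [ 1.65 -4.12 -2.48] [-1.173 -0.324  0.163] [ 0.083 -0.147  1.994 -0.     1.295  1.483]
[0.4568 0.151  0.233 ] [ 0.95 -4.81 -1.91] [-1.153 -0.343  0.205] [ 0.083 -0.147  1.994 -0.     1.295  1.482]
```

```bash
python3 -m inch '[0,0,0,0.01,0,0,0,0.02,0,0,0,0.03,0,0,0,0.04,0,0,0,0.05,0,0,0,0.055,0,0,0,0.06,0,0,0,0.065,0,0,0,0.07,0,0,0,0.07]'
python3 - <<'E'
from h import *
for i in range(2):
    capture("wrist"); s=sense(); print(s["tool_pos"].round(4),s["contact_force"].round(2),s["wrist_torque"].round(3),s["joint_positions"].round(3))
E
```

```text
clock: 20.5
tool_pos: [0.4568, 0.151, 0.233]
tool_rot: [0.0, 0.999, 0.051, -0.0]
contact_force: [1.5, -5.9, -1.8]
gripper_width: 0.315
grip_force: 69.6
[0.4568 0.151  0.233 ] [ 1.29 -5.14 -0.97] [-1.232 -0.202  0.485] [ 0.083 -0.147  1.994 -0.     1.295  1.552]
[0.4568 0.151  0.233 ] [ 1.26 -4.68 -1.9 ] [-1.21  -0.254  0.493] [ 0.083 -0.147  1.994 -0.     1.295  1.552]
```

```bash
python3 -m inch '[0,0,0,0.005,0,0,0,0.01,0,0,0,0.015,0,0,0,0.02,0,0,0,0.02,0,0,0,0.02,0,0,0,0.02,0,0,0,0.02,0,0,0,0.02,0,0,0,0.02]'
python3 - <<'E'
from h import *
for i in range(2):
    capture("wrist"); s=sense(); print(s["tool_pos"].round(4),s["contact_force"].round(2),s["wrist_torque"].round(3),s["joint_positions"].round(3))
E
```

```text
clock: 21.6
tool_pos: [0.4568, 0.151, 0.233]
tool_rot: [0.0, 0.999, 0.042, -0.0]
contact_force: [2.2, -5.1, -1.9]
gripper_width: 0.317
grip_force: 69.9
[0.4568 0.151  0.233 ] [ 1.15 -4.44 -1.03] [-1.161 -0.208  0.624] [ 8.300e-02 -1.470e-01  1.994e+00 -1.000e-03  1.295e+00  1.571e+00]
[0.4567 0.151  0.233 ] [ 0.22 -4.84 -1.98] [-1.254 -0.227  0.682] [ 8.300e-02 -1.470e-01  1.994e+00 -1.000e-03  1.295e+00  1.571e+00]
```

The torque has risen to 0.65 N m against 0.22 N m of friction, so the lock is at its stop. Backing off the turn, then lifting out.

```bash
python3 -m inch '[0,0,0,-0.03,0,0,0,-0.06,0,0,0,-0.09,0,0,0,-0.12,0,0,0,-0.13,0,0,0,-0.13,0,0,0,-0.13,0,0,0,-0.13,0,0,0,-0.13,0,0,0,-0.13]'
python3 - <<'E'
from h import *
for i in range(2):
    capture("wrist"); s=sense(); print(s["tool_pos"].round(4),s["contact_force"].round(2),s["wrist_torque"].round(3),s["joint_positions"].round(3))
E
```

```text
clock: 22.7
tool_pos: [0.4568, 0.1512, 0.233]
tool_rot: [-0.0, 0.994, 0.106, 0.0]
contact_force: [1.6, -3.3, -2.3]
gripper_width: 0.316
grip_force: 69.2
[0.4568 0.1512 0.233 ] [ 2.3  -1.38 -2.5 ] [-0.581 -0.381 -0.01 ] [ 0.083 -0.147  1.994  0.     1.295  1.442]
[0.4568 0.1512 0.233 ] [ 2.36 -2.7  -3.33] [-0.514 -0.406  0.01 ] [ 0.083 -0.147  1.994  0.     1.295  1.442]
```

Torque is zero. Lifting slowly first, then faster.

```bash
python3 -m inch '[0,0,-0.2,0,0,0,-0.4,0,0,0,-0.6,0,0,0,-0.8,0,0,0,-1,0,0,0,-1.2,0,0,0,-1.4,0,0,0,-1.6,0,0,0,-1.8,0,0,0,-2,0]' && python3 -m inch '[0,0,-0.5,0,0,0,-1,0,0,0,-1.6,0,0,0,-2.4,0,0,0,-3.4,0,0,0,-4.4,0,0,0,-5.2,0,0,0,-5.7,0,0,0,-6,0,0,0,-6,0]'
python3 - <<'E'
from h import *
im,p,P,K=cloud("wrist"); T=tool(); save(im,"w3.png")
t=(p-T[:3,3])@T[:3,:3]
m=(t[...,0]<.06)&(t[...,0]>.014)&(abs(t[...,1])<.009)&(t[...,2]>-.025)&(t[...,2]<.01)
q=t[m]; k=q[q[:,0]<.036]; A=np.c_[k[:,:2],np.ones(len(k))]; print(np.linalg.lstsq(A,k[:,2],rcond=None)[0],q[:,0].max())
print(T.round(4)); d=np.array([.418,-.115,.0])-T[:3,3]; print((d@T[:3,:3]*100).round(2)); s=sense(); print(s["contact_force"],s["joint_positions"].round(2))
E
```

```text
clock: 23.8
tool_pos: [0.4568, 0.1511, 0.2532]
tool_rot: [-0.0, 0.994, 0.106, -0.0]
contact_force: [0.1, 0.2, -2.8]
gripper_width: 0.311
grip_force: 69.4
clock: 24.8
tool_pos: [0.4569, 0.151, 0.3134]
tool_rot: [0.0, 0.994, 0.106, 0.0]
contact_force: [0.3, -0.1, -1.9]
gripper_width: 0.321
grip_force: 69.4
[-0.00170841 -0.00011091 -0.01455681] 0.04644176820297995
[[ 9.777e-01  2.102e-01 -3.000e-04  4.568e-01]
 [ 2.102e-01 -9.777e-01 -0.000e+00  1.510e-01]
 [-3.000e-04 -0.000e+00 -1.000e+00  3.129e-01]
 [ 0.000e+00  0.000e+00  0.000e+00  1.000e+00]]
[-9.37 25.19 31.29]
[-0.06269328 -0.44621944 -1.78229419] [ 0.08 -0.21  1.9   0.    1.45  1.44]
```

```bash
python3 -m inch '[-0.5,1.5,0,-0.05,-1.5,4,0,-0.13,-2.8,7.5,0,-0.21,-4.2,11.3,0,-0.3,-5.6,15,0,-0.38,-7,18.8,0,-0.46,-8.2,22,0,-0.54,-9,24.2,0,-0.6,-9.4,25.2,0,-0.6,-9.4,25.2,0,-0.6]' && python3 -m inch '[0,0,0,0,0,0,2,0,0,0,5,0,0,0,8,0,0,0,10.5,0,0,0,12,0,0,0,13,0,0,0,13.5,0,0,0,13.5,0,0,0,13.5,0]'
python3 - <<'E'
from h import *
im,p,P,K=cloud("wrist"); T=tool(); z=p[...,2]
m=(z>.053)&(z<.064)&(np.hypot(p[...,0]-.452,p[...,1]+.11)<.1); q=p[m]; r=cv2.minAreaRect(q[:,:2].astype(np.float32)); print(len(q),r)
save(im,"w4.png"); s=sense(); print(T.round(4),s["contact_force"],((np.array([.418,-.115,.108])-T[:3,3])@T[:3,:3]*100).round(2))
E
```

```text
clock: 25.85
tool_pos: [0.4176, -0.1158, 0.3126]
tool_rot: [-0.0, 0.919, 0.393, -0.0]
contact_force: [0.1, 0.5, -2.4]
gripper_width: 0.317
grip_force: 69.7
clock: 26.85
tool_pos: [0.4185, -0.1152, 0.1789]
tool_rot: [0.001, 0.919, 0.395, 0.001]
contact_force: [0.5, 0.0, -2.5]
gripper_width: 0.315
grip_force: 69.5
7940 ((0.4519850015640259, -0.11026743799448013), (0.1406514197587967, 0.06447507441043854), 8.221426010131836)
[[ 6.880e-01  7.257e-01  1.700e-03  4.186e-01]
 [ 7.257e-01 -6.880e-01 -1.000e-03 -1.153e-01]
 [ 5.000e-04  1.900e-03 -1.000e+00  1.790e-01]
 [ 0.000e+00  0.000e+00  0.000e+00  1.000e+00]] [ 0.44023413 -0.7600829  -1.8366757 ] [-0.02 -0.08  7.1 ]
```

View pics/w4.png

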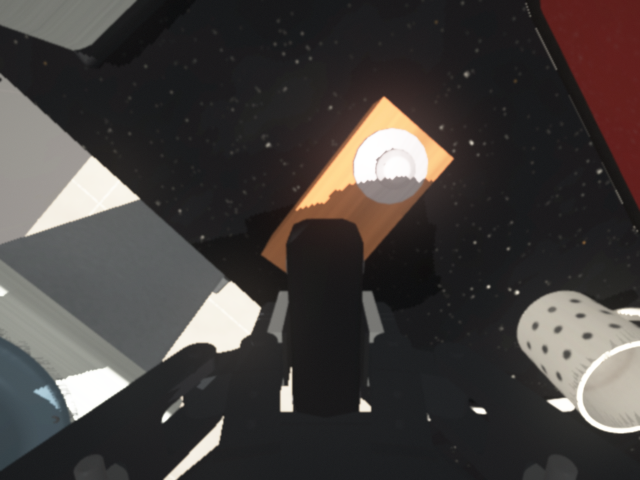

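The key hangs straight at (325,320) over the hole end of the stand; the stand pose is unchanged and the alignment is within 0.5 mm. Lowering into the hole.

```bash
python3 -m inch '[0,0,0.7,0,0,0,1.4,0,0,0,2.1,0,0,0,2.8,0,0,0,3.5,0,0,0,4.2,0,0,0,4.9,0,0,0,5.6,0,0,0,6.2,0,0,0,6.6,0]'; python3 -m inch '[0,0,0.1,0,0,0,0.2,0,0,0,0.3,0,0,0,0.4,0,0,0,0.4,0,0,0,0.4,0,0,0,0.4,0,0,0,0.4,0,0,0,0.4,0,0,0,0.4,0]'
```

```text
clock: 27.9
tool_pos: [0.4177, -0.115, 0.1113]
tool_rot: [-0.0, 0.919, 0.395, -0.0]
contact_force: [-0.3, -0.0, -2.4]
gripper_width: 0.315
grip_force: 69.6
clock: 28.9
tool_pos: [0.4179, -0.1151, 0.108]
tool_rot: [0.0, 0.919, 0.395, 0.0]
contact_force: [0.1, -2.0, -3.2]
gripper_width: 0.314
grip_force: 69.6
```

```bash
python3 -m inch '[0,0,0.03,0,0,0,0.06,0,0,0,0.09,0,0,0,0.12,0,0,0,0.12,0,0,0,0.12,0,0,0,0.12,0,0,0,0.12,0,0,0,0.12,0,0,0,0.12,0]'; python3 -m inch '[0,0,0,0,0,0,0,0,0,0,0,0,0,0,0,0,0,0,0,0,0,0,0,0,0,0,0,0,0,0,0,0,0,0,0,0,0,0,0,0]' 1; python3 -m inch '[0,0,-0.5,0,0,0,-1.5,0,0,0,-3,0,0,0,-5,0,0,0,-7.5,0,0,0,-10,0,0,0,-12.5,0,0,0,-14,0,0,0,-14.5,0,0,0,-14.5,0]'
python3 - <<'E'
from h import *
im,p,P,K=cloud("wrist"); save(im,"w5.png"); z=p[...,2]; d=np.hypot(p[...,0]-.418,p[...,1]+.115)
q=p[(z>.108)&(z<.14)&(d<.06)]; r=cv2.minAreaRect(q[:,:2].astype(np.float32)); k=q[q[:,2]>.117]; A=np.c_[k[:,:2],np.ones(len(k))]
print(len(q),r,np.percentile(q[:,2],[5,50,95]).round(4),np.linalg.lstsq(A,k[:,2],rcond=None)[0]); print(sense()["contact_force"])
E
```

```text
clock: 29.9
tool_pos: [0.4179, -0.1151, 0.1068]
tool_rot: [-0.0, 0.919, 0.395, -0.0]
contact_force: [-0.1, -0.2, -2.3]
gripper_width: 0.319
grip_force: 69.6
clock: 30.9
tool_pos: [0.4179, -0.1151, 0.1068]
tool_rot: [-0.0, 0.919, 0.395, 0.0]
contact_force: [0.4, -0.5, 0.7]
gripper_width: 1.002
grip_force: 0.0
clock: 31.9
tool_pos: [0.4182, -0.1153, 0.2528]
tool_rot: [0.001, 0.919, 0.395, 0.001]
contact_force: [0.4, 0.0, -0.7]
gripper_width: 1.003
grip_force: 0.0
3872 ((0.4182624816894531, -0.1140899583697319), (0.08996278792619705, 0.028767727315425873), 46.63338851928711) [0.1148 0.12   0.1215] [-0.00049972 -0.00152538  0.12005335]
[ 0.290158   -0.73932899 -0.55703909]
```

View pics/w5.png

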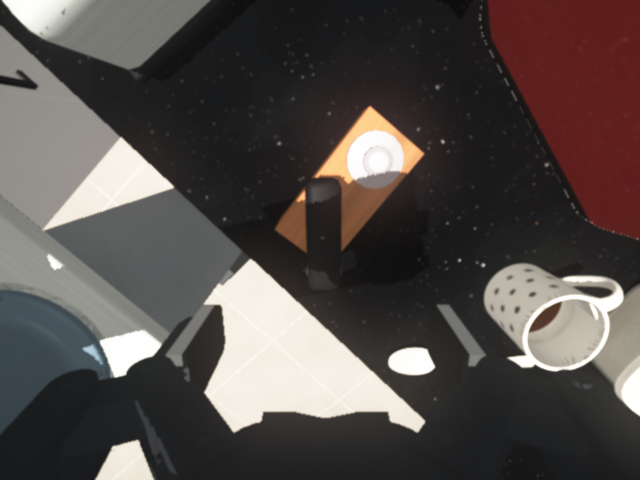

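The key's bar, at (323,235), is back level with its top at z = 0.120, as at the start. The key is upright and seated, and the gripper is clear.

```bash
python3 -c "
from station import *
print(close_job())"
```

```text
the job is handed in; nothing more can be done
None
```

The burr lock was turned clockwise until wrist torque reached about 0.65 N m, well above its 0.22 N m friction. The key is back upright and seated in its stand hole, the gripper is clear, and the job was handed in at about 32 s; no verdict was returned.

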